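Sort three water-meter bodies into the nests beside their own cover rings

ROBOT

A 6-joint arm with a two-finger parallel gripper is mounted at the origin on the work surface. World frame = base frame: x ahead of the robot, y to its left, z up, the work surface at z = 0. Lengths are in m, angles in rad, forces in N, time in s.
With the tool pointing down it reaches from about 0.35 to 0.975 m from the base axis. Payload 4.9 kg.
Tool frame: the origin (TCP) lies on the mounting face of the last link; the fingertips stand 173 mm ahead of it and the grasp point (between the pads) lies ctrl.pinch_z ahead of it (ctrl.pinch_z is the distance from the TCP to the grasp point, in m); z points along the fingers, y is the line along which they close (so a half turn about z gives the same grasp; the last joint's range is limited). The gripper opens to 85 mm and grips with 20 to 120 N. Pads are 22 mm wide; open, the fingers measure 114 mm over their backs; the gripper's body (76 mm by 85 mm) begins 54 mm behind the grasp point. The pads swing forward as they close: fully open they stand 13 mm farther back than shut.
Start: joints at [1.037, 0.053, 1.613, -0, 1.476, -0.119], TCP at [0.252, 0.572, 0.405] pointing down, gripper open.
Joint ranges: [-3.01, 3.01], [-1.01, 2.22], [0.06, 2.58], [-1.02, 4.17], [0.09, 2.62], [-3.14, 3.14]. Speed limits (rad/s): [2.57, 2.57, 3.14, 3.14, 3.14, 3.14].

INTERFACE

Orientations are given as a rotation vector (axis times angle).
In Python, from station import telemetry, eyes, ctrl gives the robot as it stands.
- The arm moves only by the tool apply_moves, never from a script. Its argument "plan" is a list of rows, each a list of 5 numbers: the finger opening in m, from 0 to 0.0854, then the shift along the tool's x, y, z in m, then the turn about the tool's z in rad. In form: [[jaw, x, y, z, roll], ...]. A call has 1 to 12 rows; each row is the pose to reach, as a shift and turn from the pose commanded when the call began, along the tool's axes at that moment; what a row does not reach only later rows make up. A row lasts 1/12 s, in which the tool goes at most 41.7 mm and 7.16 degrees, less where a joint would pass 70% of its speed; a pose out of reach is approached as far as the arm can. A call with a gripper value outside its range is refused whole. The fingers move at their own pace and stop on an object; "newtons" is the grip in N (left out, the last holds). Time passes only in rows, so rows that repeat a pose let the fingers close. It gives the time, the measured TCP pose, the force, the opening and the grip force at its end, in the units of the state.
- telemetry.get_obs(): the state, without advancing time (a new reading comes with each control period).
- eyes.get_image(name): name is "scene" or "top"; returns a dict with "img" (384x512x3 uint8, blue, green, red), "range_z" (384x512 float32, m along the optical axis (not along the pixel's ray), 0 where there is no reading), "K" (3x3 intrinsics, pixels), "pose" (4x4, takes a point from camera to world coordinates). Camera axes: x right, y down, z forward; pixel columns grow to the right and rows downward; lengths in m; the calibration is good to about 2 mm. A picture is of the moment at which its call begins.
- ctrl.finish_job(): hands the job in; it is judged then, once.
Trained networks look in a picture, given as the dict that the camera call returned (one of the last four; its "shot" number tells which), for a name from the list of things; names that differ only in an ending like _2 or _b are one class to them, and where a whole thing is asked for, a point or a joint stands for the part that bears it (a point fixed in the world has none). Each returns a list of dicts, best first, with "confidence" (0 to 1); they miss things now and then, are a little off and sometimes report something else, mostly with a low value. They report only what shows in the picture. A call takes as long as a camera call.
- eyes.search_frame(thing, picture): "box" ([left, top, right, bottom] in pixels, round what is visible of it).
- eyes.outline_of(thing, picture): "region" (384x512 bool, what is visible of it) and "box" ([left, top, right, bottom] in pixels, round what is visible of it).
- eyes.tip_of(thing, picture): "point" ([column, row] in pixels: a listed point, or the origin of a listed thing).
The state is a dict: "t": time; "q": joint angles; "dq": joint speeds; "effort": joint torques, N m; "tool_pos": TCP position; "tool_rot": TCP orientation; "contact_force": force on the tool from outside, world axes, zero at the start; "wrist_torque": the same for the moment, N m; "opening": finger opening in m; "grip_force": force on a finger pad.
Only numpy, scipy, OpenCV 4.12 (cv2) and the standard library are available. Lean on these libraries where they do the work, as an engineer would, in place of code of your own. Each camera call takes 0.05 s, during which the arm holds its last target. There are 200 camera calls.

TASK

The three brass meter bodies are standing in the wrong assembly nests. Put each one in the nest whose blue bin holds the cover rings of its own size (small, medium or large), parking one body in the empty nest beside the empty bin while you change them round. Set each body down gently without dropping it, standing upright on its foot with its pipe stubs down in the forks, never tip one over, and leave the screwdriver, the rubber seal and the union nut lying between the stations where they are.

Things in the scene. Friction and masses are not known exactly. Their poses are not given: they have to be found in the camera images.
- meter_small: Smallest of three loose brass water-meter bodies, 0.45 kg, white face on top. Round head 40 mm across, 42 to 70 mm above the foot (grip it here from above, fingers closing across the stubs); belly 54 mm across, foot 42 mm. Two level pipe stubs 24 mm thick, axis 24 mm above the foot, 112 mm end to end. Origin: centre of the foot's underside; x along the stubs (ends alike), z up.
- meter_medium: Middle one of the three brass meter bodies, about 0.6 kg: head 52 mm across, top 76 mm above the foot, belly 57 mm across, stubs 120 mm end to end; the rest, with origin and axes, as meter_small.
- meter_large: Largest of the three brass meter bodies, about 0.75 kg: head 66 mm across, top 82 mm above the foot, belly 60 mm across, stubs 130 mm end to end; the rest, with origin and axes, as meter_small.
- nest_small: Fixed: dark steel plate 96 mm wide, 8 mm thick, a nest at its robot end and a blue bin (63 mm high) at its far end holding SMALL brass cover rings, 48 mm outside. The nest is two forks, 76 mm apart inside, each 14 mm thick, 40 mm high, with a slot 38 mm wide, its floor 18 mm above the table. Origin: centre of the nest at table level; x along the slots to the bin, z up.
- nest_medium: Station as nest_small (same sizes, origin, axes); its bin holds MIDDLE-sized brass cover rings, 60 mm outside. In any nest a body stands on the plate between the forks, foot 8 mm above the table, one stub in each slot, with about 7 mm of play to each side and 8 to 11 mm fore and aft.
- nest_large: Station as nest_small (same sizes, origin, axes); its bin holds LARGE brass cover rings, 74 mm outside. At the start each of the three ringed stations has a meter body of the wrong size in its nest.
- nest_spare: Station as nest_small (same sizes, origin, axes); its bin is empty and its nest is empty at the start: the parking place. The four stations stand in one row across the table, about 190 mm apart, in any order.
- screwdriver: Bystander: loose screwdriver 170 mm long, under 35 mm high, lying between the two middle stations, handle towards the robot. x along it.
- gasket: Bystander: loose flat black rubber seal ring, 42 mm across, 5 mm high, lying in the gap between the two stations on the robot's right. Origin: centre of its underside.
- union_nut: Bystander: loose brass union nut, a ring 34 mm across and 16 mm high, lying in the gap between the two stations on the robot's left. Origin: centre of its underside.

How it is judged:
On the way:
1. one of the meter bodies stands in the spare nest (((horizontal distance between meter_small and nest_spare below 0.015 m and z of meter_small in the frame of nest_spare between 0.004 and 0.012 m and angle between meter_small's own z axis and vertical below 0.08 rad and angle between the x axis of meter_small and the x axis of nest_spare, either way round below 0.3 rad) or (horizontal distance between meter_medium and nest_spare below 0.015 m and z of meter_medium in the frame of nest_spare between 0.004 and 0.012 m and angle between meter_medium's own z axis and vertical below 0.08 rad and angle between the x axis of meter_medium and the x axis of nest_spare, either way round below 0.3 rad) or (horizontal distance between meter_large and nest_spare below 0.015 m and z of meter_large in the frame of nest_spare between 0.004 and 0.012 m and angle between meter_large's own z axis and vertical below 0.08 rad and angle between the x axis of meter_large and the x axis of nest_spare, either way round below 0.3 rad))), for 0.2 s.
At the end, for the whole second after the job is handed in: Each meter body stands at rest in the nest of its own size: foot on the plate (within 4 mm of its seated height), upright within 0.08 rad, within 15 mm of the nest's centre, stubs along the slots within 0.3 rad; released (horizontal distance between meter_small and nest_small below 0.015 m and z of meter_small in the frame of nest_small between 0.004 and 0.012 m and angle between each of meter_small, meter_medium, meter_large's own z axis and vertical below 0.08 rad and angle between the x axis of meter_small and the x axis of nest_small, either way round below 0.3 rad and linear speed of each of meter_small, meter_medium, meter_large below 0.02 m/s and angular speed of each of meter_small, meter_medium, meter_large below 0.15 rad/s and horizontal distance between meter_medium and nest_medium below 0.015 m and z of meter_medium in the frame of nest_medium between 0.004 and 0.012 m and angle between the x axis of meter_medium and the x axis of nest_medium, either way round below 0.3 rad and horizontal distance between meter_large and nest_large below 0.015 m and z of meter_large in the frame of nest_large between 0.004 and 0.012 m and angle between the x axis of meter_large and the x axis of nest_large, either way round below 0.3 rad); the robot touches nothing.
It fails at once if a meter body is tipped over (more than 45 degrees) (angle between any of meter_small, meter_medium, meter_large's own z axis and vertical above 0.785 rad).
It fails at once if a meter body is dropped: it falls free of the fingers faster than 0.45 m/s (a fall of about 10 mm) ((linear speed of meter_small above 0.45 m/s and contact force between meter_small and the fingers below 0.5 N) or (linear speed of meter_medium above 0.45 m/s and contact force between meter_medium and the fingers below 0.5 N) or (linear speed of meter_large above 0.45 m/s and contact force between meter_large and the fingers below 0.5 N)).
It fails at once if the screwdriver, the rubber seal or the union nut is shifted by more than 30 mm (distance of any of screwdriver, gasket, union_nut from where it was at the start of the episode above 0.03 m).
It also fails if it takes over 96 s, if anything falls off the work surface, if the arm or the gripper's body presses on something with over 40 N, if the wrist force passes 120 N, or if a joint passes its speed limit or range.

## Working session

There is one attempt and no reset: what is moved stays moved. The work goes in short steps, Python scripts to look and compute and a tool call to move; the robot and the scene stay as the last step left them, time stands still between calls to the robot, and variables do not carry over. Pictures are saved under pics/ and viewed, at most 14 in all, crops included, and the job is handed in when it is done.

Besides the shell and the picture viewer there is one more tool, called after "Call:" by a JSON object that holds its "name" and its "arguments". apply_moves: Moves the arm, as the interface text tells. Its arguments: {"type":"object","properties":{"plan":{"type":"array","items":{"type":"array","items":{"type":"number"}}},"newtons":{"type":"number"}},"required":["plan"]}

```bash
mkdir -p pics; ls
python3 - <<'E'
from station import telemetry, eyes, ctrl
import cv2, numpy as np
o=telemetry.get_obs(); print({k:np.round(v,3).tolist() for k,v in o.items()}, ctrl.pinch_z)
for n in ["top","scene"]:
    p=eyes.get_image(n); cv2.imwrite(f"pics/{n}0.png",p["img"]); print(n,np.round(p["K"],1).tolist(),np.round(p["pose"],3).tolist())
    for th in ["meter_small","meter_medium","meter_large","nest_small","nest_medium","nest_large","nest_spare"]:
        print(th,[(np.round(d["point"]).tolist(),round(d["confidence"],2)) for d in eyes.tip_of(th,p)][:4])
E
```

```text
pics
{'t': 0.0, 'q': [1.037, 0.053, 1.614, -0.0, 1.476, -0.119], 'dq': [-0.001, -0.0, -0.0, 0.001, 0.001, 0.001], 'effort': [0.002, -39.37, -37.017, -0.0, 0.007, -0.0], 'tool_pos': [0.252, 0.572, 0.403], 'tool_rot': [-0.647, -3.074, 0.003], 'contact_force': [-0.585, 0.152, 0.784], 'wrist_torque': [0.032, 0.006, -0.021], 'grip_force': 0.0, 'opening': 0.085} 0.1547
top [[396.2, 0.0, 253.8], [0.0, 396.2, 183.0], [0.0, 0.0, 1.0]] [[-0.002, -0.995, 0.098, 0.427], [-1.0, 0.001, -0.007, 0.018], [0.007, -0.098, -0.995, 0.802], [0.0, 0.0, 0.0, 1.0]]
meter_small [([309.0, 178.0], 0.96), ([304.0, 179.0], 0.27)]
meter_medium [([400.0, 184.0], 0.61)]
meter_large [([115.0, 181.0], 0.81)]
nest_small [([113.0, 183.0], 0.71)]
nest_medium [([305.0, 179.0], 0.68)]
nest_large [([402.0, 188.0], 0.87), ([403.0, 184.0], 0.6), ([348.0, 196.0], 0.28)]
nest_spare [([217.0, 205.0], 0.56), ([307.0, 176.0], 0.29)]
scene [[350.5, 0.0, 257.5], [0.0, 350.5, 186.6], [0.0, 0.0, 1.0]] [[-0.188, 0.691, -0.698, 0.946], [0.982, 0.146, -0.12, 0.075], [0.019, -0.708, -0.706, 0.508], [0.0, 0.0, 0.0, 1.0]]
meter_small [([208.0, 203.0], 0.93)]
meter_medium [([123.0, 182.0], 0.88), ([212.0, 203.0], 0.21)]
meter_large [([414.0, 232.0], 0.72)]
nest_small [([416.0, 232.0], 0.93)]
nest_medium [([213.0, 204.0], 0.78)]
nest_large [([118.0, 183.0], 0.83), ([360.0, 221.0], 0.44), ([308.0, 200.0], 0.2)]
nest_spare [([309.0, 201.0], 0.89)]
```

View pics/top0.png

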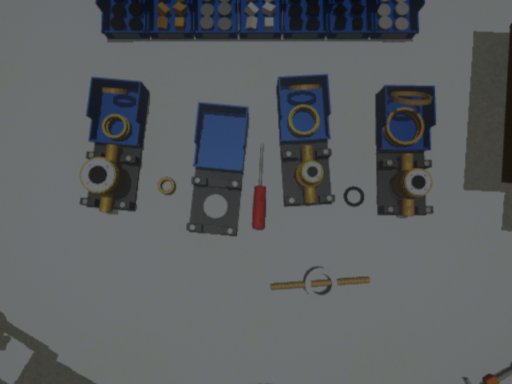

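View pics/scene0.png

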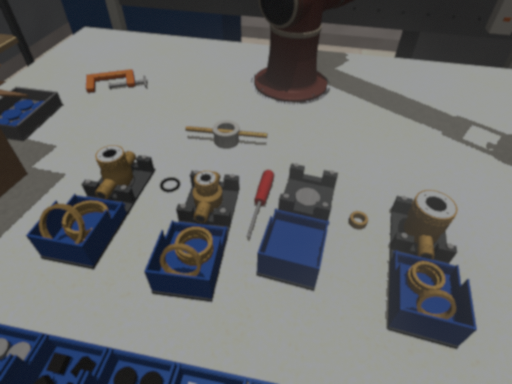

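The stations, left to right in the top view, are small (col 115), spare (col 216), medium (col 305) and large (col 403), judging by ring size. They hold the large body (100,175), nothing, the small body (311,172) and the medium body (417,181). This agrees with the networks. Next I'll get accurate poses from the depth images.

```bash
cat > h.py <<'E'
from station import telemetry, eyes, ctrl
import cv2, numpy as np
from scipy.spatial.transform import Rotation as R
from scipy.optimize import least_squares
def cloud(p):
    d=p["range_z"]; v,u=np.mgrid[:384,:512]; K=p["K"]
    c=np.stack([(u-K[0,2])/K[0,0]*d,(v-K[1,2])/K[1,1]*d,d,np.ones_like(d)],-1)@p["pose"].T
    c=c[...,:3]; c[d<=0]=np.nan; return c
def both(): return np.vstack([cloud(eyes.get_image(n)).reshape(-1,3) for n in("top","scene")])
def circ(P,r):
    f=lambda c:np.hypot(P[:,0]-c[0],P[:,1]-c[1])-r
    return least_squares(f,P[:,:2].mean(0),loss="soft_l1",f_scale=.001).x
def sel(P,c,r,z0,z1): return P[(np.hypot(P[:,0]-c[0],P[:,1]-c[1])<r)&(P[:,2]>z0)&(P[:,2]<z1)]
def hmap(P,lo,hi,res=.001):
    n=((np.array(hi)-lo)/res).astype(int); m=np.zeros(n,np.float32); Q=P[~np.isnan(P[:,0])]
    i=((Q[:,:2]-lo)/res).astype(int); k=((i>=0)&(i<n)).all(1); np.maximum.at(m,(i[k,0],i[k,1]),Q[k,2]); return m
def goto(xy,gz,axis_yaw):
    "row (x,y,z,roll) to put the grasp point at xy,gz, tool y perpendicular to axis_yaw"
    o=telemetry.get_obs(); M=R.from_rotvec(o["tool_rot"]).as_matrix(); y=M[:,1]
    s=M.T@(np.array([*xy,gz+ctrl.pinch_z])-o["tool_pos"])
    want=axis_yaw+np.pi/2; cur=np.arctan2(y[1],y[0]); d=(want-cur+np.pi/2)%np.pi-np.pi/2
    return np.round(s,4),round(-d,3),o["q"][5].round(2)   # tool z is down: roll = -world yaw
E
python3 - <<'E'
from h import *
pt=eyes.get_image("top"); ps=eyes.get_image("scene"); C={"top":cloud(pt),"scene":cloud(ps)}
for n in C:
    c=C[n].reshape(-1,3); t=c[(np.abs(c[:,2])<.02)]; print(n,"table z",np.nanmedian(t[:,2]).round(4))
    m=hmap(c,[.2,-.42],[.7,.42]); cv2.imwrite(f"pics/h_{n}.png",cv2.resize(cv2.applyColorMap(np.clip(m*2500,0,255).astype(np.uint8),2)[::-1,::-1],(800,476),interpolation=0))
for th,uv,r,top in [("small",(311,172),.02,.078),("medium",(417,181),.026,.084),("large",(98,174),.033,.090)]:
    for n,px in [("top",uv),("scene",{"small":(208,178),"medium":(112,153),"large":(434,204)}[th])]:
        c=C[n][px[1]-2:px[1]+3,px[0]-2:px[0]+3].reshape(-1,3); c0=np.nanmedian(c,0)
        P=sel(C[n].reshape(-1,3),c0,.06,top-.008,top+.008); 
        lo,hi=P[:,:2].min(0),P[:,:2].max(0); print(th,n,c0.round(3),len(P),((lo+hi)/2).round(4),(hi-lo).round(4),np.median(P[:,2]).round(4))
E
```

```text
top table z 0.0013
scene table z 0.0
small top [ 0.518 -0.093  0.08 ] 386 [ 0.5184 -0.093 ] [0.0402 0.0397] 0.0795
small scene [ 0.519 -0.088  0.079] 346 [ 0.518  -0.0931] [0.0411 0.0404] 0.078
medium top [ 0.501 -0.284  0.086] 683 [ 0.4982 -0.2851] [0.0501 0.0525] 0.0856
medium scene [ 0.497 -0.279  0.085] 486 [ 0.497  -0.2854] [0.0529 0.0534] 0.0838
large top [0.513 0.293 0.092] 1105 [0.5119 0.2952] [0.0654 0.0661] 0.0911
large scene [0.514 0.293 0.091] 1088 [0.512  0.2953] [0.0658 0.0662] 0.0902
```

View pics/h_top.png

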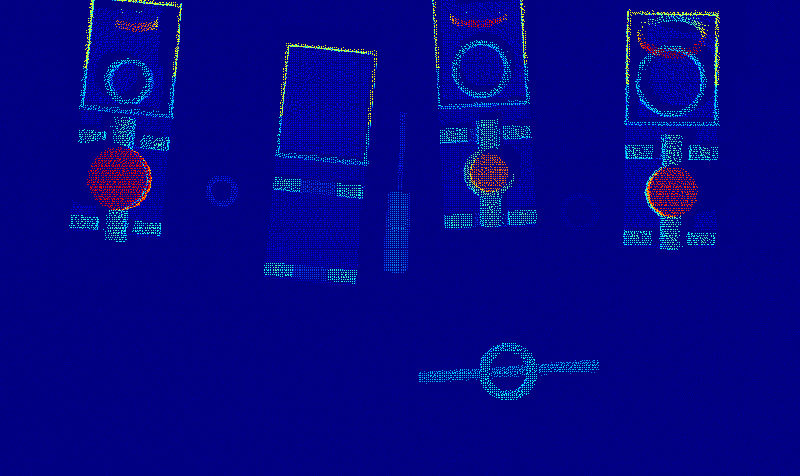

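The height map shows all four nests, the three heads (red discs) and the fork posts clearly, and also a tap wrench lying nearer the robot. I'll fit the nests using the fork posts, and get the body yaw from the stubs.

```bash
cat >> h.py <<'E'
def box_out(Q,c):
    "distance of points outside the 4 post rectangles of a nest at c=(x,y,yaw)"
    cs,sn=np.cos(c[2]),np.sin(c[2]); d=Q[:,:2]-c[:2]; x=np.abs(cs*d[:,0]+sn*d[:,1]); y=np.abs(-sn*d[:,0]+cs*d[:,1])
    return np.hypot(np.maximum(abs(x-.045)-.007,0),np.maximum(abs(y-.0335)-.0145,0)),x,y
def nestfit(P,g):
    Q=sel(P,g,.085,.034,.046); c=np.array(g,float)
    for w in(.014,.008,.005,.005):
        d,x,y=box_out(Q,c); q=Q[(d<w)&(y>.016+.004*(w<.01))]
        c=least_squares(lambda k:box_out(q,k)[0],c,loss="soft_l1",f_scale=.002).x
    # centre the residual play with mid-extents
    cs,sn=np.cos(c[2]),np.sin(c[2]); d=(q[:,:2]-c[:2])@np.array([[cs,-sn],[sn,cs]])
    e=[np.percentile(d,2,0),np.percentile(d,98,0)]; return c,np.round(e,4),len(q)
def stubyaw(P,c,g):
    cs,sn=np.cos(g),np.sin(g); Q=sel(P,c,.066,.038,.048); d=Q[:,:2]-c[:2]
    x=cs*d[:,0]+sn*d[:,1]; y=-sn*d[:,0]+cs*d[:,1]; k=(abs(x)>.034)&(abs(y)<.0145)&(Q[:,2]>.0405)
    v=np.polyfit(x[k],y[k],1); return g+v[0],v[1],k.sum()
E
python3 - <<'E'
from h import *
C=[cloud(eyes.get_image(n)).reshape(-1,3) for n in("top","scene")]
for nm,g in {"small":(.512,.292,0.),"spare":(.435,.09,-.05),"medium":(.513,-.093,.05),"large":(.494,-.285,0)}.items():
    for P in C: 
        try:
            r=nestfit(P,g); print(nm,r[0].round(4),r[1].tolist(),r[2])
        except Exception as e: print(nm,e)
for nm,c in {"small":(.518,-.093),"medium":(.498,-.285),"large":(.512,.295)}.items():
    for P in C:
        try: print("body",nm,np.round(stubyaw(P,c,0.0),4))
        except Exception as e: print(nm,e)
E
```

```text
small [ 0.508   0.2952 -0.0959] [[-0.0514, -0.0477], [0.0512, 0.0469]] 408
small [ 0.5082  0.2959 -0.0921] [[-0.05, -0.0478], [0.052, 0.0456]] 443
spare [ 0.4583  0.0905 -0.0945] [[-0.0513, -0.0469], [0.0512, 0.0468]] 410
spare [ 0.4584  0.0911 -0.0994] [[-0.0509, -0.0464], [0.0518, 0.0462]] 408
medium [ 0.5147 -0.0918  0.0562] [[-0.0516, -0.0471], [0.0515, 0.0469]] 414
medium [ 0.5145 -0.0915  0.054 ] [[-0.0514, -0.0465], [0.0517, 0.047]] 403
large [ 0.4947 -0.2837 -0.0112] [[-0.0515, -0.0468], [0.0513, 0.0478]] 430
large [ 0.4941 -0.2828 -0.0122] [[-0.0503, -0.0461], [0.0522, 0.0475]] 321
body small [ 4.99e-02 -4.00e-04  2.14e+02]
body small [1.03e-02 2.10e-03 1.07e+02]
body medium [-2.59e-02  7.00e-04  2.58e+02]
body medium [-3.28e-02  2.00e-03  1.34e+02]
body large [-7.48e-02 -9.00e-04  2.80e+02]
body large [-8.86e-02  7.00e-04  1.51e+02]
```

Run:
```python
from h import *
o=telemetry.get_obs(); print(R.from_rotvec(o["tool_rot"]).as_matrix().round(3))
print(goto((.5182,-.093),.16,.05))
```

```text
[[-0.915  0.403  0.   ]
 [ 0.403  0.915 -0.   ]
 [-0.    -0.    -1.   ]]
(array([-0.5117, -0.5012,  0.09  ]), np.float64(-0.465), np.float64(-0.12))
```

Call:
{"name": "apply_moves", "arguments": {"plan": [[0.085,-0.512,-0.501,0,-0.465],[0.085,-0.512,-0.501,0,-0.465],[0.085,-0.512,-0.501,0,-0.465],[0.085,-0.512,-0.501,0,-0.465],[0.085,-0.512,-0.501,0,-0.465],[0.085,-0.512,-0.501,0,-0.465],[0.085,-0.512,-0.501,0,-0.465],[0.085,-0.512,-0.501,0,-0.465],[0.085,-0.512,-0.501,0,-0.465],[0.085,-0.512,-0.501,0,-0.465],[0.085,-0.512,-0.501,0,-0.465],[0.085,-0.512,-0.501,0,-0.465]]}}

```text
t: 2.0
tool_pos: [0.4373, 0.108, 0.4052]
tool_rot: [-0.079, 3.139, 0.0]
contact_force: [0.6, -0.1, -0.1]
opening: 0.0852
grip_force: 0.0
```

Run:
```python
from h import *
print(goto((.5182,-.093),.16,.05),telemetry.get_obs()["t"])
```

```text
(array([-0.0706, -0.2048,  0.0905]), np.float64(0.0), np.float64(-1.54)) 2.0
```

Call:
{"name": "apply_moves", "arguments": {"plan": [[0.085,-0.0706,-0.2048,0.09,0],[0.085,-0.0706,-0.2048,0.09,0],[0.085,-0.0706,-0.2048,0.09,0],[0.085,-0.0706,-0.2048,0.09,0],[0.085,-0.0706,-0.2048,0.09,0],[0.085,-0.0706,-0.2048,0.09,0],[0.085,-0.0706,-0.2048,0.09,0],[0.085,-0.0706,-0.2048,0.09,0]]}}

```text
t: 2.67
tool_pos: [0.518, -0.0922, 0.3138]
tool_rot: [0.075, -3.139, -0.002]
contact_force: [0.6, 0.4, 0.8]
opening: 0.0851
grip_force: 0.0
```

Run:
```python
from h import *
print(goto((.5182,-.093),.069,.05),telemetry.get_obs()["t"])
```

```text
(array([-0.0003, -0.0009,  0.0901]), np.float64(-0.002), np.float64(-1.94)) 2.6667
```

Call:
{"name": "apply_moves", "arguments": {"plan": [[0.085,0,-0.001,0.035,0],[0.085,0,-0.001,0.07,0],[0.085,0,-0.001,0.085,0],[0.085,0,-0.001,0.09,0],[0.085,0,-0.001,0.09,0],[0.03,0,-0.001,0.09,0],[0.03,0,-0.001,0.09,0],[0.03,0,-0.001,0.09,0],[0.03,0,-0.001,0.09,0],[0.03,0,-0.001,0.09,0],[0.03,0,-0.001,0.09,0],[0.03,0,-0.001,0.09,0]], "newtons": 60}}

```text
t: 3.67
tool_pos: [0.5189, -0.0924, 0.2268]
tool_rot: [-0.078, 3.138, -0.001]
contact_force: [-0.6, 0.5, 6.3]
opening: 0.0383
grip_force: 59.9
```

Call:
{"name": "apply_moves", "arguments": {"plan": [[0.03,0,0,-0.005,0],[0.03,0,0,-0.015,0],[0.03,0,0,-0.035,0],[0.03,0,0,-0.06,0],[0.03,0,0,-0.09,0],[0.03,0,0,-0.09,0],[0.03,0,0,-0.09,0]]}}

```text
t: 4.25
tool_pos: [0.5185, -0.0922, 0.3168]
tool_rot: [-0.079, 3.137, -0.002]
contact_force: [-0.9, -0.7, -4.1]
opening: 0.0382
grip_force: 61.2
```

Run:
```python
from h import *
P=both(); o=telemetry.get_obs(); g=o["tool_pos"]-[0,0,ctrl.pinch_z]; print("grasp",g.round(4))
Q=sel(P,g,.09,.02,.30); print(np.percentile(Q[:,2],[0.5,2,10,50]).round(3))
p=eyes.get_image("scene"); cv2.imwrite("pics/s1.png",cv2.resize(p["img"][60:260,100:360],(780,600)))
print(goto((.4583,.0908),g[2],-.097))
```

```text
grasp [ 0.5173 -0.0918  0.1584]
[0.021 0.023 0.036 0.202]
(array([ 0.0496,  0.1853, -0.0003]), np.float64(0.147), np.float64(-1.94))
```

View pics/s1.png

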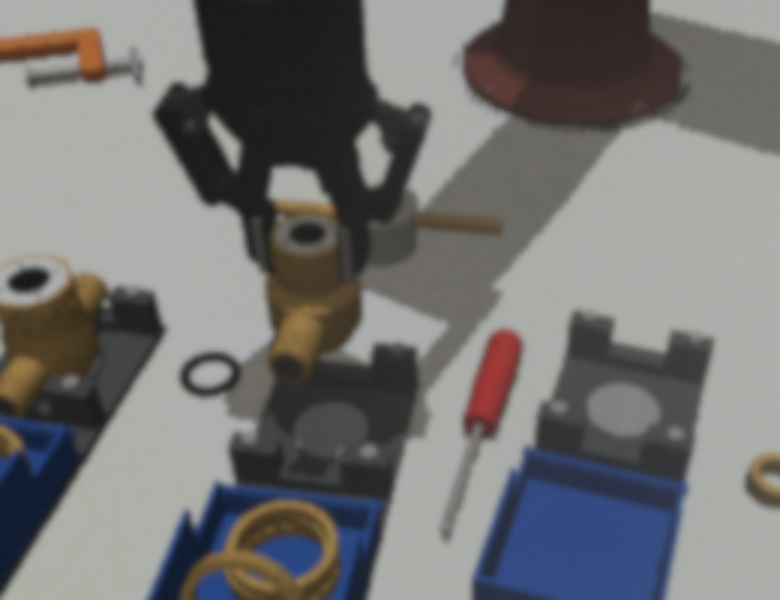

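The small body hangs upright in the grip and its nest is empty. I'll carry it to the spare nest.

Call:
{"name": "apply_moves", "arguments": {"plan": [[0.03,0.005,0.02,0,0.03],[0.03,0.015,0.055,0,0.1],[0.03,0.026,0.095,0,0.147],[0.03,0.036,0.135,0,0.147],[0.03,0.045,0.165,0,0.147],[0.03,0.0496,0.18,0,0.147],[0.03,0.0496,0.1853,0,0.147],[0.03,0.0496,0.1853,0,0.147],[0.03,0.0496,0.1853,0,0.147]]}}

```text
t: 5.15
tool_pos: [0.4591, 0.0902, 0.3135]
tool_rot: [-0.151, -3.136, 0.001]
contact_force: [1.1, -0.3, -3.3]
opening: 0.0383
grip_force: 61.7
```

Run:
```python
from h import *
for n in("top","scene"):
    P=cloud(eyes.get_image(n)).reshape(-1,3); o=telemetry.get_obs(); g=o["tool_pos"]-[0,0,ctrl.pinch_z]
    # stubs at z ~ foot+.024; foot ~ .098
    cs,sn=np.cos(-.097),np.sin(-.097); d=P[:,:2]-g[:2]; x=cs*d[:,0]+sn*d[:,1]; y=-sn*d[:,0]+cs*d[:,1]
    k=(abs(x)<.06)&(abs(x)>.03)&(abs(y)<.02)&(P[:,2]>.10)&(P[:,2]<.145); q=P[k]
    print(n,k.sum(),np.percentile(q[:,2],[2,50,98]).round(4),np.percentile(x[k],[1,99]).round(4),np.polyfit(x[k],y[k],1).round(4))
print(g.round(4),goto((.4583,.0908),g[2],-.097))
```

```text
top 136 [0.1218 0.1302 0.1335] [-0.0576 -0.0416] [-0.0178 -0.0028]
scene 253 [0.1105 0.1257 0.1314] [0.0301 0.0555] [-0.0401  0.0018]
[0.4595 0.0897 0.1594] (array([0.0013, 0.001 , 0.    ]), np.float64(-0.001), np.float64(-1.44))
```

Call:
{"name": "apply_moves", "arguments": {"plan": [[0.03,-0.0005,0.001,0.02,0],[0.03,-0.0005,0.001,0.045,0],[0.03,-0.0005,0.001,0.065,0],[0.03,-0.0005,0.001,0.078,0],[0.03,-0.0005,0.001,0.082,0],[0.03,-0.0005,0.001,0.084,0],[0.03,-0.0005,0.001,0.085,0],[0.03,-0.0005,0.001,0.085,0]]}}

```text
t: 5.92
tool_pos: [0.4605, 0.0911, 0.2307]
tool_rot: [0.153, 3.136, 0.0]
contact_force: [-0.1, -0.3, -3.9]
opening: 0.0382
grip_force: 61.7
```

Call:
{"name": "apply_moves", "arguments": {"plan": [[0.03,0,0,0.001,0],[0.03,0,0,0.002,0],[0.03,0,0,0.002,0]]}}

```text
t: 6.17
tool_pos: [0.46, 0.0915, 0.2282]
tool_rot: [0.152, 3.137, 0.0]
contact_force: [0.3, -0.0, -3.8]
opening: 0.0382
grip_force: 61.7
```

Call:
{"name": "apply_moves", "arguments": {"plan": [[0.03,0,0,0.001,0],[0.03,0,0,0.002,0],[0.03,0,0,0.002,0]]}}

```text
t: 6.42
tool_pos: [0.4603, 0.0915, 0.2268]
tool_rot: [0.152, 3.137, -0.0]
contact_force: [-1.9, -0.5, 4.7]
opening: 0.0383
grip_force: 62.5
```

Contact was at the expected height, so I'll release and rise.

Call:
{"name": "apply_moves", "arguments": {"plan": [[0.042,0,0,0,0],[0.05,0,0,0,0],[0.07,0,0,0,0],[0.085,0,0,0,0],[0.085,0,0,0,0],[0.085,0,0,-0.03,0],[0.085,0,0,-0.06,0],[0.085,0,0,-0.09,0],[0.085,0,0,-0.09,0]]}}

```text
t: 7.17
tool_pos: [0.4619, 0.0916, 0.3228]
tool_rot: [0.151, 3.126, 0.002]
contact_force: [0.3, 0.4, 1.5]
opening: 0.0847
grip_force: 0.0
```

Run:
```python
from h import *
for n in("top","scene"):
    p=eyes.get_image(n); P=cloud(p).reshape(-1,3)
    q=sel(P,(.459,.091),.026,.070,.086); print(n,len(q), *( [((q[:,:2].min(0)+q[:,:2].max(0))/2).round(4),np.median(q[:,2]).round(4)] if len(q) else []))
    q=sel(P,(.498,-.285),.04,.076,.092); print(n,((q[:,:2].min(0)+q[:,:2].max(0))/2).round(4))
    try: print(np.round(stubyaw(P,(.459,.091),-.097),3))
    except Exception as e: print(e)
print(goto((.4976,-.2853),.16,-.028))
```

```text
top 0
top [ 0.4985 -0.2851]
[-3.6e-02  5.0e-03  5.8e+01]
scene 319 [0.4595 0.0906] 0.0779
scene [ 0.4977 -0.2849]
[-8.7e-02 -0.0e+00  8.7e+01]
(array([-0.0735, -0.3715,  0.0029]), np.float64(-0.069), np.float64(-1.44))
```

Small is seated in the spare nest. Next is the medium body.

Call:
{"name": "apply_moves", "arguments": {"plan": [[0.085,-0.0735,-0.3715,0.003,-0.069],[0.085,-0.0735,-0.3715,0.003,-0.069],[0.085,-0.0735,-0.3715,0.003,-0.069],[0.085,-0.0735,-0.3715,0.003,-0.069],[0.085,-0.0735,-0.3715,0.003,-0.069],[0.085,-0.0735,-0.3715,0.003,-0.069],[0.085,-0.0735,-0.3715,0.003,-0.069],[0.085,-0.0735,-0.3715,0.003,-0.069],[0.085,-0.0735,-0.3715,0.003,-0.069],[0.085,-0.0735,-0.3715,0.003,-0.069],[0.085,-0.0735,-0.3715,0.003,-0.069],[0.085,-0.0735,-0.3715,0.003,-0.069]]}}

```text
t: 8.27
tool_pos: [0.4965, -0.2851, 0.3107]
tool_rot: [-0.045, -3.138, -0.004]
contact_force: [0.2, -0.3, 0.1]
opening: 0.0849
grip_force: 0.0
```

Run:
```python
from h import *
print(goto((.498,-.285),.07,-.028),telemetry.get_obs()["tool_pos"])
```

```text
(array([-0.0017, -0.0001,  0.086 ]), np.float64(-0.001), np.float64(-2.19)) [ 0.49654797 -0.28512743  0.31065629]
```

Call:
{"name": "apply_moves", "arguments": {"plan": [[0.085,-0.001,0,0.035,0],[0.085,-0.001,0,0.065,0],[0.085,-0.001,0,0.08,0],[0.085,-0.001,0,0.083,0],[0.085,-0.001,0,0.083,0],[0.04,-0.001,0,0.083,0],[0.04,-0.001,0,0.083,0],[0.04,-0.001,0,0.083,0],[0.04,-0.001,0,0.083,0],[0.04,-0.001,0,0.083,0],[0.04,-0.001,0,0.083,0],[0.04,-0.001,0,0.083,0]], "newtons": 70}}

```text
t: 9.27
tool_pos: [0.499, -0.2858, 0.2322]
tool_rot: [0.044, 3.138, -0.003]
contact_force: [0.4, 1.8, 6.6]
opening: 0.0502
grip_force: 74.1
```

Call:
{"name": "apply_moves", "arguments": {"plan": [[0.04,0,0,-0.005,0],[0.04,0,0,-0.015,0],[0.04,0,0,-0.035,0],[0.04,0,0,-0.06,0],[0.04,0,0,-0.09,0],[0.04,0,0,-0.09,0],[0.04,0,0,-0.09,0]]}}

```text
t: 9.85
tool_pos: [0.4983, -0.2857, 0.3213]
tool_rot: [0.044, 3.138, -0.004]
contact_force: [-0.2, 0.2, -6.6]
opening: 0.05
grip_force: 74.2
```

```bash
cat >> h.py <<'E'
def held(yaw,top):
    for n in("top","scene"):
        P=cloud(eyes.get_image(n)).reshape(-1,3); o=telemetry.get_obs(); g=o["tool_pos"]-[0,0,ctrl.pinch_z]
        cs,sn=np.cos(yaw),np.sin(yaw); d=P[:,:2]-g[:2]; x=cs*d[:,0]+sn*d[:,1]; y=-sn*d[:,0]+cs*d[:,1]
        k=(abs(x)<.075)&(abs(x)>.034)&(abs(y)<.016)&(P[:,2]>.10)&(P[:,2]<.145); q=P[k]
        print(n,k.sum(),np.percentile(q[:,2],[2,50,98]).round(4),np.percentile(x[k],[1,99]).round(4),np.polyfit(x[k],y[k],1).round(4),g.round(4))
E
python3 - <<'E'
from h import *
held(-.028,0)
print(goto((.5146,-.0917),.16,.055))
E
```

```text
top 467 [0.1183 0.1318 0.1358] [-0.0597  0.0599] [0.0061 0.0023] [ 0.4977 -0.2852  0.1641]
scene 354 [0.1099 0.1235 0.1305] [-0.0608  0.0593] [-0.0516  0.0072] [ 0.4973 -0.2849  0.1625]
(array([-0.0119,  0.1936,  0.0029]), np.float64(-0.083), np.float64(-2.19))
```

Call:
{"name": "apply_moves", "arguments": {"plan": [[0.04,-0.001,0.02,0,-0.03],[0.04,-0.004,0.055,0,-0.083],[0.04,-0.006,0.095,0,-0.083],[0.04,-0.008,0.135,0,-0.083],[0.04,-0.01,0.17,0,-0.083],[0.04,-0.012,0.188,0,-0.083],[0.04,-0.012,0.1936,0,-0.083],[0.04,-0.012,0.1936,0,-0.083],[0.04,-0.012,0.1936,0,-0.083]]}}

```text
t: 10.7
tool_pos: [0.515, -0.0924, 0.3178]
tool_rot: [0.087, -3.137, -0.0]
contact_force: [0.6, 0.5, -4.5]
opening: 0.0503
grip_force: 74.7
```

Run:
```python
from h import *
held(.055,0)
print(goto((.5146,-.0917),.16,.055))
```

```text
top 237 [0.1194 0.129  0.1322] [-0.0625 -0.0342] [-0.0152  0.0006] [ 0.5151 -0.0929  0.1636]
scene 272 [0.1091 0.1247 0.1303] [0.0341 0.0588] [-0.1243  0.009 ] [ 0.5152 -0.0932  0.164 ]
(array([0.0005, 0.0015, 0.004 ]), np.float64(-0.001), np.float64(-1.95))
```

Call:
{"name": "apply_moves", "arguments": {"plan": [[0.04,-0.0005,0.001,0.02,0],[0.04,-0.0005,0.001,0.045,0],[0.04,-0.0005,0.001,0.065,0],[0.04,-0.0005,0.001,0.078,0],[0.04,-0.0005,0.001,0.082,0],[0.04,-0.0005,0.001,0.083,0],[0.04,-0.0005,0.001,0.084,0],[0.04,-0.0005,0.001,0.084,0]]}}

```text
t: 11.47
tool_pos: [0.5166, -0.0917, 0.2372]
tool_rot: [-0.086, 3.138, -0.001]
contact_force: [0.2, -0.9, -5.4]
opening: 0.05
grip_force: 74.7
```

Call:
{"name": "apply_moves", "arguments": {"plan": [[0.04,0,0,0.001,0],[0.04,0,0,0.002,0],[0.04,0,0,0.002,0]]}}

```text
t: 11.72
tool_pos: [0.5161, -0.0912, 0.2343]
tool_rot: [-0.087, 3.139, -0.001]
contact_force: [0.2, 0.6, -6.6]
opening: 0.05
grip_force: 74.7
```

Call:
{"name": "apply_moves", "arguments": {"plan": [[0.04,0,0,0.001,0],[0.04,0,0,0.002,0],[0.04,0,0,0.002,0]]}}

```text
t: 11.97
tool_pos: [0.5162, -0.0912, 0.2323]
tool_rot: [-0.087, 3.14, -0.0]
contact_force: [-1.2, 0.4, -3.5]
opening: 0.0498
grip_force: 75.2
```

Call:
{"name": "apply_moves", "arguments": {"plan": [[0.04,0,0,0.001,0],[0.04,0,0,0.0015,0],[0.04,0,0,0.0015,0]]}}

```text
t: 12.22
tool_pos: [0.5165, -0.0913, 0.2323]
tool_rot: [-0.087, 3.14, 0.0]
contact_force: [-4.8, 1.5, 6.5]
opening: 0.0499
grip_force: 75.8
```

Seated. I'll release, rise, and measure.

Call:
{"name": "apply_moves", "arguments": {"plan": [[0.054,0,0,0,0],[0.062,0,0,0,0],[0.08,0,0,0,0],[0.085,0,0,0,0],[0.085,0,0,0,0],[0.085,0,0,-0.03,0],[0.085,0,0,-0.06,0],[0.085,0,0,-0.085,0],[0.085,0,0,-0.085,0],[0.085,0,0,-0.085,0]]}}

```text
t: 13.05
tool_pos: [0.5166, -0.0915, 0.3174]
tool_rot: [-0.087, 3.136, -0.002]
contact_force: [-0.2, 1.3, -0.7]
opening: 0.0851
grip_force: 0.0
```

```bash
cat >> h.py <<'E'
def seat(c,top,r,yaw):
    for n in("top","scene"):
        P=cloud(eyes.get_image(n)).reshape(-1,3); q=sel(P,c,r+.006,top-.008,top+.008)
        if len(q): print(n,len(q),((q[:,:2].min(0)+q[:,:2].max(0))/2).round(4),np.ptp(q[:,:2],axis=0).round(4),np.median(q[:,2]).round(4))
        try: print("  yaw",np.round(stubyaw(P,c,yaw),3))
        except Exception as e: print(e)
E
python3 - <<'E'
from h import *
seat((.5155,-.0917),.084,.026,.055)
print(goto((.512,.2953),.17,-.08))
E
```

```text
top 114 [ 0.5018 -0.1005] [0.0237 0.0255] 0.0854
  yaw [-1.10e-02 -3.00e-03  1.14e+02]
scene 553 [ 0.5163 -0.0907] [0.0538 0.0517] 0.0839
  yaw [2.80e-02 3.00e-03 1.05e+02]
(array([-0.0178,  0.386 , -0.0103]), np.float64(0.135), np.float64(-1.94))
```

Call:
{"name": "apply_moves", "arguments": {"plan": [[0.085,-0.018,0.386,-0.01,0.135],[0.085,-0.018,0.386,-0.01,0.135],[0.085,-0.018,0.386,-0.01,0.135],[0.085,-0.018,0.386,-0.01,0.135],[0.085,-0.018,0.386,-0.01,0.135],[0.085,-0.018,0.386,-0.01,0.135],[0.085,-0.018,0.386,-0.01,0.135],[0.085,-0.018,0.386,-0.01,0.135],[0.085,-0.018,0.386,-0.01,0.135],[0.085,-0.018,0.386,-0.01,0.135],[0.085,-0.018,0.386,-0.01,0.135],[0.085,-0.018,0.386,-0.01,0.135]]}}

```text
t: 14.15
tool_pos: [0.5121, 0.2954, 0.3233]
tool_rot: [-0.123, -3.136, 0.003]
contact_force: [0.1, -1.0, 0.5]
opening: 0.0852
grip_force: 0.0
```

Run:
```python
from h import *
for i in range(3): eyes.get_image("top"); print(goto((.512,.2953),.068,-.08),telemetry.get_obs()["tool_pos"])
```

```text
(array([1.000e-04, 1.000e-03, 1.009e-01]), np.float64(0.0), np.float64(-1.09)) [0.51230445 0.29447717 0.32355454]
(array([0.0004, 0.0015, 0.1012]), np.float64(-0.001), np.float64(-1.09)) [0.51249441 0.29395575 0.32387851]
(array([0.0006, 0.0016, 0.1016]), np.float64(-0.002), np.float64(-1.09)) [0.51263261 0.29373176 0.32425913]
```

Call:
{"name": "apply_moves", "arguments": {"plan": [[0.085,0,0.001,0.035,0],[0.085,0,0.001,0.07,0],[0.085,0,0.001,0.088,0],[0.085,0,0.001,0.097,0],[0.085,0,0.001,0.097,0],[0.05,0,0.001,0.097,0],[0.05,0,0.001,0.097,0],[0.05,0,0.001,0.097,0],[0.05,0,0.001,0.097,0],[0.05,0,0.001,0.097,0],[0.05,0,0.001,0.097,0]], "newtons": 85}}

```text
t: 15.22
tool_pos: [0.5139, 0.2963, 0.231]
tool_rot: [0.125, 3.135, 0.001]
contact_force: [1.2, -3.6, 5.5]
opening: 0.0641
grip_force: 95.4
```

Call:
{"name": "apply_moves", "arguments": {"plan": [[0.05,0,0,-0.005,0],[0.05,0,0,-0.015,0],[0.05,0,0,-0.035,0],[0.05,0,0,-0.065,0],[0.05,0,0,-0.1,0],[0.05,0,0,-0.11,0],[0.05,0,0,-0.11,0],[0.05,0,0,-0.11,0]]}}

```text
t: 15.88
tool_pos: [0.5122, 0.2962, 0.3373]
tool_rot: [-0.125, -3.138, 0.0]
contact_force: [-0.8, -0.5, -7.5]
opening: 0.064
grip_force: 95.7
```

Run:
```python
from h import *
held(-.08,0)
print(goto((.4944,-.2833),.18,-.012))
p=eyes.get_image("scene"); cv2.imwrite("pics/s2.png",p["img"])
```

```text
top 121 [0.1347 0.1416 0.1449] [-0.0655  0.0617] [ 0.0128 -0.0101] [0.5118 0.2959 0.1808]
scene 253 [0.1271 0.1389 0.1446] [0.035  0.0632] [ 0.3555 -0.0236] [0.5116 0.2958 0.18  ]
(array([-0.029 , -0.5787,  0.0013]), np.float64(-0.068), np.float64(-1.09))
```

View pics/s2.png

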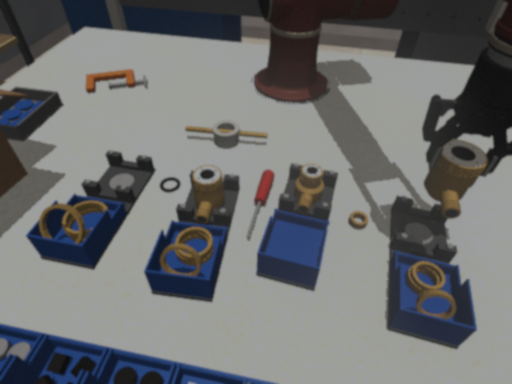

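The large body is held over the left station. Medium (208,185) and small (312,180) stand upright in their nests, and the bystanders haven't moved. Now I'll carry large across to the right.

Call:
{"name": "apply_moves", "arguments": {"plan": [[0.05,-0.001,-0.015,0,-0.02],[0.05,-0.002,-0.045,0,-0.068],[0.05,-0.004,-0.082,0,-0.068],[0.05,-0.006,-0.12,0,-0.068],[0.05,-0.008,-0.158,0,-0.068],[0.05,-0.01,-0.196,0,-0.068],[0.05,-0.012,-0.234,0,-0.068],[0.05,-0.014,-0.272,0,-0.068],[0.05,-0.016,-0.31,0,-0.068],[0.05,-0.018,-0.34,0,-0.068],[0.05,-0.019,-0.36,0,-0.068],[0.05,-0.019,-0.365,0,-0.068]]}}

```text
t: 17.03
tool_pos: [0.5017, -0.072, 0.336]
tool_rot: [-0.025, -3.138, 0.001]
contact_force: [-0.0, 0.4, -7.4]
opening: 0.064
grip_force: 96.5
```

Run:
```python
from h import *
print(goto((.4944,-.2833),.18,-.012),telemetry.get_obs()["tool_pos"])
```

```text
(array([ 0.004 , -0.2114,  0.0014]), np.float64(-0.004), np.float64(-1.84)) [ 0.50172084 -0.07197438  0.33599415]
```

Call:
{"name": "apply_moves", "arguments": {"plan": [[0.05,0.0005,-0.02,0,-0.004],[0.05,0.001,-0.055,0,-0.004],[0.05,0.002,-0.095,0,-0.004],[0.05,0.003,-0.135,0,-0.004],[0.05,0.003,-0.17,0,-0.004],[0.05,0.003,-0.198,0,-0.004],[0.05,0.003,-0.21,0,-0.004],[0.05,0.003,-0.2114,0,-0.004],[0.05,0.003,-0.2114,0,-0.004],[0.05,0.003,-0.2114,0,-0.004]]}}

```text
t: 17.87
tool_pos: [0.497, -0.2792, 0.3369]
tool_rot: [-0.011, -3.14, -0.004]
contact_force: [0.6, 0.0, -7.0]
opening: 0.0637
grip_force: 96.9
```

Run:
```python
from h import *
for n in("top","scene"):
    P=cloud(eyes.get_image(n)).reshape(-1,3); o=telemetry.get_obs(); g=o["tool_pos"]-[0,0,ctrl.pinch_z]
    d=P[:,:2]-g[:2]; k=(abs(d[:,0])<.085)&(abs(d[:,0])>.036)&(abs(d[:,1])<.02)&(P[:,2]>.105)&(P[:,2]<.16)
    x,y,z=d[k,0],d[k,1],P[k,2]
    for s in(-1,1):
        j=s*x>.036
        if j.sum()>20:
            ridge=z>np.percentile(z[j],98)-.003
            print(n,s,j.sum(),"ends",np.percentile(s*x[j],99).round(4),"top",np.percentile(z[j],95).round(4),"ymid",((np.percentile(y[j],2)+np.percentile(y[j],98))/2).round(4))
print(g.round(4),goto((.4944,-.2833),g[2],-.012))
p=eyes.get_image("top"); cv2.imwrite("pics/t3.png",cv2.resize(p["img"][80:280,300:512],(636,600)))
```

```text
top -1 310 ends 0.0676 top 0.1523 ymid 0.0009
top 1 241 ends 0.063 top 0.152 ymid 0.0014
scene -1 46 ends 0.0679 top 0.1464 ymid 0.0107
scene 1 305 ends 0.063 top 0.1497 ymid 0.0018
[ 0.4971 -0.279   0.1828] (array([ 0.0027, -0.0043, -0.    ]), np.float64(0.006), np.float64(-2.21))
```

View pics/t3.png

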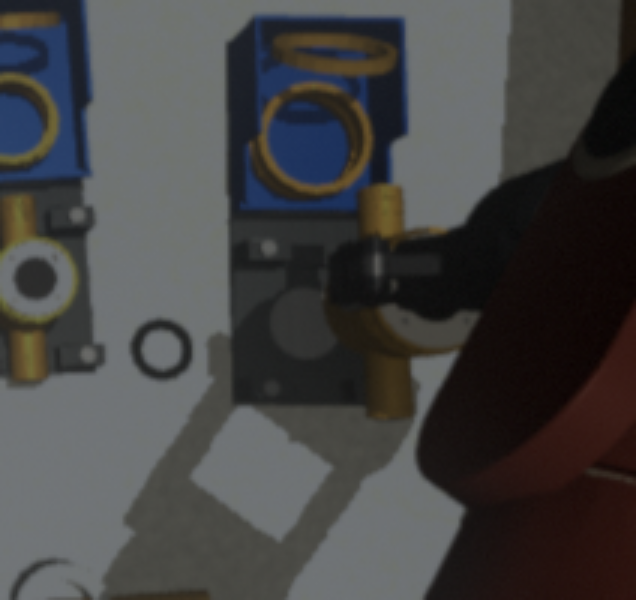

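The large body hangs level above its nest (stubs at 380–390, rows 190–415 in the crop, shifted only by parallax). I'll read the settled pose.

Run:
```python
from h import *
a=[]
for i in range(6): eyes.get_image("top"); a.append(telemetry.get_obs()["tool_pos"])
print(np.round(a,4).tolist()); print(goto((.4967,-.2838),.1,-.012))
```

```text
[[0.4972, -0.2793, 0.338], [0.4972, -0.2795, 0.3382], [0.4972, -0.2797, 0.3383], [0.4971, -0.2799, 0.3384], [0.4971, -0.28, 0.3384], [0.4971, -0.2802, 0.3384]]
(array([ 0.0004, -0.0036,  0.0837]), np.float64(0.005), np.float64(-2.21))
```

Call:
{"name": "apply_moves", "arguments": {"plan": [[0.05,0,-0.004,0.02,0.005],[0.05,0,-0.004,0.045,0.005],[0.05,0,-0.004,0.07,0.005],[0.05,0,-0.004,0.086,0.005],[0.05,0,-0.004,0.095,0.005],[0.05,0,-0.004,0.1,0.005],[0.05,0,-0.004,0.102,0.005],[0.05,0,-0.004,0.102,0.005]]}}

```text
t: 18.98
tool_pos: [0.4974, -0.2848, 0.237]
tool_rot: [0.02, 3.14, -0.001]
contact_force: [0.3, -0.1, -6.5]
opening: 0.0643
grip_force: 96.8
```

Call:
{"name": "apply_moves", "arguments": {"plan": [[0.05,0,0,0.001,0],[0.05,0,0,0.002,0],[0.05,0,0,0.002,0]]}}

```text
t: 19.23
tool_pos: [0.4973, -0.2847, 0.2352]
tool_rot: [0.02, 3.14, -0.002]
contact_force: [-0.5, 0.2, -7.0]
opening: 0.0637
grip_force: 96.9
```

Run:
```python
from h import *
for n in("scene","top"):
    P=cloud(eyes.get_image(n)).reshape(-1,3); o=telemetry.get_obs(); g=(.4944,-.2833)
    d=P[:,:2]-g; k=(abs(d[:,0])<.085)&(abs(d[:,0])>.054)&(abs(d[:,1])<.024)&(P[:,2]>.025)&(P[:,2]<.06)
    x,y,z=d[k,0],d[k,1],P[k,2]
    for s in(-1,1):
        j=s*x>.0
        if j.sum()>20: print(n,s,j.sum(),"ends",np.percentile(s*x[j],99).round(4),"top",np.percentile(z[j],95).round(4),"ymid",((np.percentile(y[j],2)+np.percentile(y[j],98))/2).round(4))
print(o["tool_pos"],o["contact_force"])
```

```text
scene 1 245 ends 0.0842 top 0.0477 ymid 0.0006
top -1 57 ends 0.0643 top 0.0503 ymid 0.0018
top 1 177 ends 0.0844 top 0.0495 ymid 0.0003
[ 0.49713158 -0.28461977  0.23484135] [-0.42326538  0.05241726 -6.86164949]
```

Well centred and about 4 mm above its seat, so I'll creep down.

Call:
{"name": "apply_moves", "arguments": {"plan": [[0.05,0,0,0.001,0],[0.05,0,0,0.002,0],[0.05,0,0,0.002,0]]}}

```text
t: 19.58
tool_pos: [0.4969, -0.2844, 0.232]
tool_rot: [-0.02, -3.141, -0.0]
contact_force: [-0.1, 0.6, -6.5]
opening: 0.0639
grip_force: 96.9
```

Call:
{"name": "apply_moves", "arguments": {"plan": [[0.05,0,0,0.001,0],[0.05,0,0,0.0015,0],[0.05,0,0,0.0015,0]]}}

```text
t: 19.83
tool_pos: [0.4971, -0.2846, 0.2311]
tool_rot: [0.02, 3.141, 0.0]
contact_force: [-1.6, 0.7, -3.7]
opening: 0.0635
grip_force: 97.4
```

Call:
{"name": "apply_moves", "arguments": {"plan": [[0.05,0,0,0.001,0],[0.05,0,0,0.0015,0],[0.05,0,0,0.0015,0]]}}

```text
t: 20.08
tool_pos: [0.4974, -0.2846, 0.2311]
tool_rot: [0.02, 3.141, 0.0]
contact_force: [-4.2, 2.3, 5.6]
opening: 0.0637
grip_force: 98.3
```

Call:
{"name": "apply_moves", "arguments": {"plan": [[0.067,0,0,0,0],[0.075,0,0,0,0],[0.085,0,0,0,0],[0.085,0,0,0,0],[0.085,0,0,0,0],[0.085,0,0,-0.015,0],[0.085,0,0,-0.045,0],[0.085,0,0,-0.08,0],[0.085,0,0,-0.095,0],[0.085,0,0,-0.095,0],[0.085,0,0,-0.095,0]]}}

```text
t: 21.0
tool_pos: [0.4973, -0.2847, 0.3256]
tool_rot: [0.02, 3.139, -0.003]
contact_force: [-0.6, -0.3, -0.8]
opening: 0.0848
grip_force: 0.0
```

Run:
```python
from h import *
seat((.4945,-.284),.090,.033,-.012)
seat((.4595,.0906),.078,.02,-.097)
print(goto((.4595,.0906),.17,-.09))
```

```text
top 629 [ 0.4915 -0.2844] [0.0554 0.0648] 0.0916
  yaw [-3.00e-03  0.00e+00  2.61e+02]
scene 746 [ 0.4948 -0.2842] [0.0683 0.0664] 0.09
  yaw [-3.10e-02  2.00e-03  1.27e+02]
top 390 [0.4591 0.0901] [0.0386 0.0385] 0.0793
  yaw [-9.7e-02 -1.0e-03  2.2e+02]
scene 316 [0.4593 0.0906] [0.0415 0.0403] 0.078
  yaw [-7.5e-02 -1.0e-03  7.9e+01]
(array([ 0.0418,  0.3742, -0.0018]), np.float64(0.077), np.float64(-2.21))
```

Large is seated and centred. Back to the small body.

Call:
{"name": "apply_moves", "arguments": {"plan": [[0.085,0.0418,0.3742,0,0.077],[0.085,0.0418,0.3742,0,0.077],[0.085,0.0418,0.3742,0,0.077],[0.085,0.0418,0.3742,0,0.077],[0.085,0.0418,0.3742,0,0.077],[0.085,0.0418,0.3742,0,0.077],[0.085,0.0418,0.3742,0,0.077],[0.085,0.0418,0.3742,0,0.077],[0.085,0.0418,0.3742,0,0.077],[0.085,0.0418,0.3742,0,0.077],[0.085,0.0418,0.3742,0,0.077],[0.085,0.0418,0.3742,0,0.077]]}}

```text
t: 22.2
tool_pos: [0.4597, 0.0902, 0.3232]
tool_rot: [-0.14, -3.137, 0.001]
contact_force: [-0.2, 0.2, 0.0]
opening: 0.0853
grip_force: 0.0
```

Run:
```python
from h import *
for i in range(4): eyes.get_image("top"); r=goto((.4593,.0905),.072,-.09)
print(r,telemetry.get_obs()["tool_pos"])
```

```text
(array([0.001 , 0.0016, 0.0972]), np.float64(-0.002), np.float64(-1.45)) [0.46022008 0.08885238 0.32390627]
```

Call:
{"name": "apply_moves", "arguments": {"plan": [[0.085,0.0005,0.001,0.035,0],[0.085,0.0005,0.001,0.07,0],[0.085,0.0005,0.001,0.088,0],[0.085,0.0005,0.001,0.096,0],[0.085,0.0005,0.001,0.096,0],[0.03,0.0005,0.001,0.096,0],[0.03,0.0005,0.001,0.096,0],[0.03,0.0005,0.001,0.096,0],[0.03,0.0005,0.001,0.096,0],[0.03,0.0005,0.001,0.096,0],[0.03,0.0005,0.001,0.096,0],[0.03,0.0005,0.001,0.096,0]], "newtons": 60}}

```text
t: 23.4
tool_pos: [0.4605, 0.0912, 0.2303]
tool_rot: [0.14, 3.135, -0.0]
contact_force: [-1.2, -1.0, 5.3]
opening: 0.038
grip_force: 60.1
```

Call:
{"name": "apply_moves", "arguments": {"plan": [[0.03,0,0,-0.005,0],[0.03,0,0,-0.015,0],[0.03,0,0,-0.035,0],[0.03,0,0,-0.065,0],[0.03,0,0,-0.09,0],[0.03,0,0,-0.09,0],[0.03,0,0,-0.09,0]]}}

```text
t: 23.98
tool_pos: [0.4598, 0.0913, 0.3198]
tool_rot: [0.141, 3.135, 0.001]
contact_force: [-0.1, -1.0, -5.4]
opening: 0.0382
grip_force: 61.1
```

Run:
```python
from h import *
held(-.09,0)
print(goto((.508,.2955),.16,-.094))
```

```text
top 130 [0.124  0.1324 0.1366] [-0.0561 -0.0398] [-0.205  -0.0117] [0.4591 0.0913 0.163 ]
scene 235 [0.1101 0.1263 0.1316] [0.0344 0.0555] [-0.0666  0.003 ] [0.4587 0.0912 0.1617]
(array([-0.0308,  0.2078,  0.0016]), np.float64(0.004), np.float64(-1.44))
```

Call:
{"name": "apply_moves", "arguments": {"plan": [[0.03,-0.003,0.02,0,0.004],[0.03,-0.008,0.055,0,0.004],[0.03,-0.014,0.095,0,0.004],[0.03,-0.02,0.135,0,0.004],[0.03,-0.026,0.175,0,0.004],[0.03,-0.03,0.2,0,0.004],[0.03,-0.031,0.208,0,0.004],[0.03,-0.031,0.208,0,0.004],[0.03,-0.031,0.208,0,0.004]]}}

```text
t: 24.83
tool_pos: [0.5084, 0.2952, 0.3159]
tool_rot: [-0.146, -3.134, 0.004]
contact_force: [-0.1, -0.5, -3.3]
opening: 0.0382
grip_force: 61.8
```

Run:
```python
from h import *
held(-.094,0); held(-.094,0)
print(goto((.508,.2955),.16,-.094))
```

```text
top 386 [0.1168 0.1282 0.1324] [-0.0583  0.053 ] [-0.0083 -0.0044] [0.5085 0.2946 0.1616]
scene 318 [0.1092 0.124  0.1306] [0.0347 0.0547] [ 0.2423 -0.0148] [0.5086 0.2944 0.1621]
top 393 [0.1167 0.1289 0.1331] [-0.0579  0.0537] [-0.0097 -0.0044] [0.5088 0.2943 0.1626]
scene 321 [0.1101 0.1254 0.1314] [0.0345 0.0553] [ 0.1968 -0.0128] [0.5089 0.2943 0.163 ]
(array([0.001 , 0.0011, 0.003 ]), np.float64(-0.001), np.float64(-1.08))
```

Call:
{"name": "apply_moves", "arguments": {"plan": [[0.03,-0.001,0.001,0.02,0],[0.03,-0.001,0.001,0.045,0],[0.03,-0.001,0.001,0.065,0],[0.03,-0.001,0.001,0.078,0],[0.03,-0.001,0.001,0.082,0],[0.03,-0.001,0.001,0.084,0],[0.03,-0.001,0.001,0.085,0],[0.03,-0.001,0.001,0.085,0]]}}

```text
t: 25.7
tool_pos: [0.5108, 0.2967, 0.2347]
tool_rot: [0.147, 3.136, 0.002]
contact_force: [1.3, 0.3, -3.7]
opening: 0.038
grip_force: 61.9
```

Call:
{"name": "apply_moves", "arguments": {"plan": [[0.03,0,0,0.001,0],[0.03,0,0,0.002,0],[0.03,0,0,0.002,0]]}}

```text
t: 25.95
tool_pos: [0.5104, 0.2967, 0.2318]
tool_rot: [0.147, 3.137, 0.001]
contact_force: [0.0, -0.1, -2.9]
opening: 0.0382
grip_force: 61.9
```

Call:
{"name": "apply_moves", "arguments": {"plan": [[0.03,0,0,0.001,0],[0.03,0,0,0.0015,0],[0.03,0,0,0.0015,0]]}}

```text
t: 26.2
tool_pos: [0.5104, 0.2967, 0.2304]
tool_rot: [0.147, 3.137, 0.0]
contact_force: [-0.8, -0.5, -0.8]
opening: 0.0381
grip_force: 62.4
```

Call:
{"name": "apply_moves", "arguments": {"plan": [[0.03,0,0,0.001,0],[0.03,0,0,0.001,0],[0.03,0,0,0.001,0]]}}

```text
t: 26.45
tool_pos: [0.5106, 0.2967, 0.2304]
tool_rot: [0.147, 3.137, 0.0]
contact_force: [-2.4, -1.6, 5.0]
opening: 0.0381
grip_force: 62.8
```

Seated. I'll release, rise well clear, and check everything.

Call:
{"name": "apply_moves", "arguments": {"plan": [[0.042,0,0,0,0],[0.05,0,0,0,0],[0.07,0,0,0,0],[0.085,0,0,0,0],[0.085,0,0,0,0],[0.085,0,0,-0.03,0],[0.085,0,0,-0.07,0],[0.085,0,0,-0.11,0],[0.085,0,0,-0.15,0],[0.085,0,0,-0.16,0],[0.085,0,0,-0.16,0],[0.085,0,0,-0.16,0]]}}

```text
t: 27.45
tool_pos: [0.5102, 0.2965, 0.3889]
tool_rot: [0.147, 3.137, 0.001]
contact_force: [0.3, -0.4, 0.1]
opening: 0.0853
grip_force: 0.0
```

Run:
```python
from h import *
for a in [((.509,.2955),.078,.02,-.094),((.516,-.091),.084,.026,.05),((.4945,-.284),.09,.033,-.012)]: seat(*a)
p=eyes.get_image("scene"); cv2.imwrite("pics/s4.png",p["img"]); print(telemetry.get_obs()["tool_pos"])
```

```text
top 378 [0.5093 0.2953] [0.0393 0.0401] 0.0791
  yaw [-1.02e-01 -1.00e-03  2.10e+02]
scene 426 [0.5096 0.2961] [0.0403 0.0404] 0.0781
  yaw [-6.20e-02 -2.00e-03  1.38e+02]
top 653 [ 0.5157 -0.0912] [0.0513 0.0521] 0.0857
  yaw [ 6.50e-02 -0.00e+00  2.56e+02]
scene 550 [ 0.5155 -0.0907] [0.0532 0.0519] 0.0839
  yaw [1.40e-02 3.00e-03 1.11e+02]
top 1091 [ 0.4959 -0.2844] [0.0641 0.0658] 0.0917
  yaw [  0.  -0. 291.]
scene 744 [ 0.4948 -0.2843] [0.0679 0.066 ] 0.0899
  yaw [-3.80e-02  2.00e-03  1.33e+02]
[0.50996773 0.29644251 0.38692672]
```

View pics/s4.png

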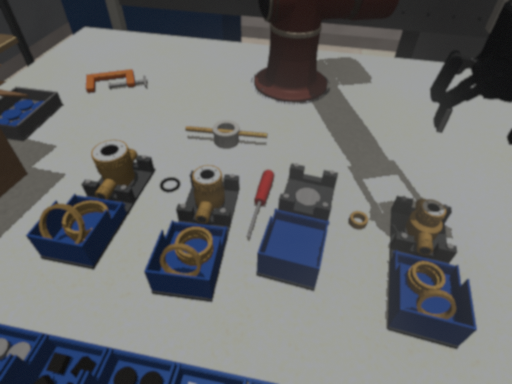

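All three bodies stand upright and within 2 mm of centre in the right nests: large (112,160), medium (208,185) and small (430,215). The bystanders haven't moved and the gripper is clear, so I'm handing in.

```bash
python3 -c "
from station import ctrl; print(ctrl.finish_job())"
```

```text
the job is handed in; nothing more can be done
None
```

I handed the job in at about 28 s: all three bodies stand upright and released in the nests of their own size, within about 2 mm of centre by my last measurement. The hand-in call returned no verdict, and in the last picture the bystanders look unmoved.

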